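# Index the cut-off stop and bring the bar up to it

## Robot

A 6-joint arm with a two-finger parallel gripper is mounted at the origin on the work surface. World frame = base frame: x ahead of the robot, y to its left, z up, the work surface at z = 0. Lengths are in mm, angles in rad, forces in N, time in s.
With the tool pointing down it reaches from about 275 to 725 mm from the base axis. Payload 5.6 kg.
Tool frame: the origin (TCP) lies between the finger pads; the fingertips stand 19 mm ahead of it and the grasp point (between the pads) is the TCP; z points along the fingers, y is the line along which they close (so a half turn about z gives the same grasp; the last joint's range is limited). The gripper opens to 85 mm and grips with 20 to 120 N. Pads are 22 mm wide; open, the fingers measure 114 mm over their backs; the gripper's body (76 mm by 85 mm) begins 54 mm behind the grasp point. The pads swing forward as they close: fully open they stand 13 mm farther back than shut.
Start: joints at [1.561, 0.255, 0.108, 0, -1.424, -0.285], TCP at [159.774, 526.275, 250.283] pointing down, gripper open.
Joint ranges: [-2.95, 2.95], [-1.21, 1.97], [-1.09, 1.5], [-2.87, 1.71], [-2.94, -0.07], [-3.05, 3.05]. Speed limits (rad/s): [2.57, 2.57, 3.14, 3.14, 3.14, 3.14].

## Interface

Orientations are given as a unit quaternion [x, y, z, w].
In Python, from station import robot, camera, camera_params, finder gives the robot as it stands. The module is installed in compiled form; this text tells all that it offers.
- The arm moves only by the tool step_arm, never from a script. Its arguments are lists of equal length, an entry for each row: "gripper": the finger opening in m, from 0 to 0.0854; "slide": the shift along the tool's x, y, z in m, a list of three; "yaw": the turn about the tool's z in degrees. A call has 1 to 8 rows; each row shifts and turns the commanded pose from where the row before left it, along the tool's axes as they then stand; what a row does not reach is not made up. A row lasts 1/12 s, in which the tool goes at most 41.7 mm and 7.16 degrees, less where a joint would pass 70% of its speed; a pose out of reach is approached as far as the arm can. A call with a gripper value outside its range is refused whole. The fingers move at their own pace and stop on an object; "force" is the grip in N (left out, the last holds). Time passes only in rows, so rows that do not move let the fingers close. It gives the time, the measured TCP pose, the force, the opening and the grip force at its end, in the units of the state.
- robot.sense(): the state, without advancing time (a new reading comes with each control period).
- camera(name): name is "side" or "top"; returns the picture (400x640x3 uint8, red, green, blue); there is no depth.
- camera_params(name): a dict with "fovy" (degrees; the focal length in pixels is half the picture's height over the tangent of half this angle, whatever the lens; pixels are square), "cx", "cy" (the principal point, pixels), "world_from_camera" (4x4, takes a point from camera to world coordinates). Camera axes: x right, y up, looking along -z (the intrinsics and any distortion apply to the point x, -y, -z); pixel columns grow to the right and rows downward; lengths in mm; the calibration is good to about 2 mm. A picture is of the moment at which its call begins. camera_params takes no time and is no camera call.
- robot.close_job(): hands the job in; it is judged then, once.
Trained networks look in the newest picture that a camera, given by its name, has taken for a name from the list of things; names that differ only in an ending like _2 or _b are one class to them, and where a whole thing is asked for, a point or a joint stands for the part that bears it (a point fixed in the world has none). Each returns a list of dicts, best first, with "score" (0 to 1); they miss things now and then, are a little off and sometimes report something else, mostly with a low value. They report only what shows in the picture. A call takes as long as a camera call. They do not tell look-alikes from the thing itself.
- finder.silhouettes(camera, label): "mask" (400x640 bool, what is visible of it) and "bbox" ([left, top, width, height] in pixels, round what is visible of it).
- finder.place_of(camera, label): "pixel" ([column, row] in pixels: a listed point, or the origin of a listed thing).
The state is a dict: "clock": time; "q": joint angles; "dq": joint speeds; "joint_torque": joint torques, N m; "ee_pos": TCP position; "tool_rot": TCP orientation; "contact_force": force on the tool from outside, world axes, zero at the start; "torque": the same for the moment, N m; "finger_gap": finger opening in mm; "finger_force": force on a finger pad.
Only numpy, scipy, OpenCV 4.12 (cv2) and the standard library are available. Lean on these libraries where they do the work, as an engineer would, in place of code of your own. Each camera call takes 0.05 s, during which the arm holds its last target. There are 200 camera calls.

## Task

Set the cut-off gauge one step longer: pull the red stop's spring plunger knob up, slide the stop away from the bar to the very next hole and let the pin snap fully home, feeling for the hole without straining the pin sideways. Then gently slide the steel bar along its channel until its end rests against the stop, let go, and leave the other tools as they are.

Things in the scene. Friction and masses are not known exactly. Their poses are not given: they have to be found in the camera images.
- jig: Fixed cut-off gauge on the bench: dark steel base plate 120 (x) x 360 (y) x 16 mm. Origin: centre of its underside. Its y runs along the gauge towards the longer settings, z up; mm offsets in the other entries are in this frame. It carries a bar channel at x = -30 and, beside it, an index rail at x = 28, 44 wide, top at z = 36, green at first and brass further on in +y.
- channel (a point): On the floor of the bar channel, (-30, 0, 16) in the gauge frame. The channel runs along y, 20 wide between two 5 mm wide steel strips from y = -170 to 120, whose tops are only 6 above the channel floor.
- first_hole (a point): Mouth of the hole that the pin starts in, on the rail top at (28, 30, 36). The brass bush block was set by hand and is not measured: the next hole lies 46 to 64 mm from here in +y, and one more (not wanted) 40 beyond that. Holes are square, 10.5 wide, open from above; the rail top between them is smooth, flat to 1 mm.
- stop (a joint): Travel (m) of the red length stop along the gauge's +y; 0 = first hole, range -0.003 to 0.125. Only the pin locks it; free, it slides with 3 to 7 N of drag, mostly from the pin tip. A red block 44 (x) x 50 (y) mm centred under the knob, top at z = 60; a blade 14 thick reaches from it over the channel (x = -44 to 6), underside at z = 22.5.
- plunger (a joint): Lift (m) of the stop's spring plunger: 0 = pin home, 9 mm deep in a hole; about 0.0085 = pin tip riding on the rail top; 0.014 = fully pulled. Spring: 4 N down at 0, 6 N at 0.014. Pin 8 mm thick, round tip, about 1.2 mm play each way in a hole; it drops in by itself over one. 25 N on the pin bends it: once it has snapped in, pushing sideways must stop at a few newtons above the drag.
- knob (a point): Centre of the plunger's black knob with a yellow dot on top: an upright cylinder 26 in diameter, 24 high; this point is half-way up, z = 80 when home. It moves with stop and plunger. The knob's underside is 8 mm above the stop's red top; free room all round and above.
- stop_face (a point): Centre of the area of the stop's blade that the bar meets, 24 above the bench, on the blade's flat -y face (gauge frame; axes as the gauge's). It lies 58 mm in -x and 25 mm in -y from the knob's axis.
- bar_mid (a point): Centre of the loose bright square steel bar, 16 (x) x 120 (y) x 16 mm, 0.17 to 0.34 kg, lying along the channel; its top is 10 mm above the side strips (32 above the bench). Axes as the gauge's.
- bar_end (a point): Centre of the bar's leading (+y) end face, the one that must meet the stop.
- bar_tail (a point): Centre of the bar's trailing (-y) end face, where it can be pushed.
- offcut: Loose bystander: flat dark steel offcut 20 x 140 x 12, on the bench on the robot's side of the gauge; leave it alone.
- hammer: Loose bystander: hammer with a wooden handle, 240 long, on the bench beyond the gauge; leave it alone.
- wrench: Loose bystander: steel wrench, 200 long, on the right; leave it alone.
- mug: Loose bystander: blue mug 85 tall, on the left; leave it alone.
- wax: Loose bystander: round steel wax tin 60 tall, on the right; leave it alone.
- brush: Loose bystander: brush 200 long, on the left; leave it alone.
- swage: Loose bystander: dark steel swage block, stepped round, 75 tall, on the right; leave it alone.
Things that resemble listed ones, but are neither listed nor needed, are in the scene too. Of the things shaped like the part that bears bar_mid, the bare steel one is meant.

How it is judged:
By the outcome, as a careful person would: the job done as asked, in the order asked, and still so for the second after the job is handed in, with the robot touching nothing.
It also fails if it takes over 54 s, if anything falls off the work surface, if the arm or the gripper's body presses on something with over 40 N, if the wrist force passes 120 N, or if a joint passes its speed limit or range.

## Working session

There is one attempt and no reset: what is moved stays moved. The work goes in short steps, Python scripts to look and compute and a tool call to move; the robot and the scene stay as the last step left them, time stands still between calls to the robot, and variables do not carry over. Pictures are saved under pics/ and viewed, at most 10 in all, crops included, and the job is handed in when it is done.

Besides the shell and the picture viewer there is one more tool, called after "Request:" by a JSON object that holds its "api" and its "payload", one argument or row to a line. step_arm: Moves the arm, as the interface text tells. Its arguments: {"type":"object","properties":{"gripper":{"type":"array"},"slide":{"type":"array"},"yaw":{"type":"array"},"force":{"type":"number"}},"required":["gripper","slide","yaw"]}

```bash
mkdir -p pics; cat > h.py <<'E'
import numpy as np, cv2
from station import robot, camera, camera_params, finder
def ray(cam,px):
    p=camera_params(cam); f=200/np.tan(np.radians(p["fovy"])/2); T=np.array(p["world_from_camera"])
    d=np.array([(px[0]-p["cx"])/f,-(px[1]-p["cy"])/f,-1]); return T[:3,3],T[:3,:3]@d
def at_z(cam,px,z):
    o,d=ray(cam,px); return o+d*(z-o[2])/d[2]
def proj(cam,P):
    p=camera_params(cam); f=200/np.tan(np.radians(p["fovy"])/2); T=np.array(p["world_from_camera"])
    c=np.linalg.inv(T)@np.append(P,1); return np.array([p["cx"]+f*c[0]/-c[2],p["cy"]-f*c[1]/-c[2]])
E
cat > a.py <<'E'
from h import *
for c in ["side","top"]:
    im=camera(c); cv2.imwrite(f"pics/{c}0.png",im[:,:,::-1])
    print(c,{k:np.round(v,3).tolist() for k,v in camera_params(c).items()})
    for n,z in [("knob",80),("first_hole",36),("channel",16),("bar_mid",24),("bar_end",24),("bar_tail",24),("jig",0),("stop_face",24)]:
        for r in finder.place_of(c,n)[:3]: print(n,round(r["score"],2),np.round(r["pixel"],1),at_z(c,r["pixel"],z).round(1))
print(robot.sense())
E
python3 a.py
```

```text
side {'fovy': 54.977, 'cx': 316.791, 'cy': 201.773, 'world_from_camera': [[0.956, 0.183, -0.231, 266.423], [-0.294, 0.602, -0.742, -815.712], [0.003, 0.777, 0.629, 714.356], [0.0, 0.0, 0.0, 1.0]]}
knob 0.63 [342.3 183.1] [591.9  -8.3  80. ]
knob 0.41 [335.2 231.5] [ 508.2 -187.9   80. ]
first_hole 0.7 [342.2 201. ] [584.9 -32.4  36. ]
first_hole 0.15 [357.1 391.4] [ 428.  -537.8   36. ]
channel 0.61 [325.1 214.1] [528.8 -50.1  16. ]
bar_mid 0.86 [243.2 301.9] [ 266.7 -283.1   24. ]
bar_mid 0.67 [268.8 193.2] [396.8  78.4  24. ]
bar_mid 0.64 [276.7 251.5] [ 368.2 -158.1   24. ]
bar_end 0.83 [326.7 218.7] [524.1 -78.2  24. ]
bar_end 0.72 [259.3 235.6] [337.5 -90.1  24. ]
bar_end 0.59 [259.5 179.6] [383.3 153.9  24. ]
bar_tail 0.86 [280.5 268.9] [ 364.6 -215.5   24. ]
bar_tail 0.63 [270.3 310.7] [ 318.  -322.1   24. ]
bar_tail 0.6 [336.6 246.4] [ 515.  -184.5   24. ]
jig 0.59 [332.4 214.2] [554.6 -39.    0. ]
jig 0.23 [339.3 196.8] [600.3  30.6   0. ]
stop_face 0.95 [321.8 210.1] [522.3 -40.   24. ]
top {'fovy': 50.768, 'cx': 314.732, 'cy': 203.707, 'world_from_camera': [[-0.009, 0.985,
[... 828 characters left out ...]
]
{'clock': 0.9, 'q': array([ 1.56057720e+00,  2.55070205e-01,  1.08214503e-01, -5.83638874e-06,
       -1.42388687e+00, -2.84583287e-01]), 'dq': array([-0.00042011,  0.001919  ,  0.00055915,  0.00028573, -0.0005096 ,
       -0.00052507]), 'joint_torque': array([ 4.39592111e-05, -3.86406362e+01,  2.38077539e+01,  5.36809936e+00,
       -4.77311405e-04,  2.97885791e-06]), 'ee_pos': array([159.78437282, 526.27833539, 250.3037387 ]), 'tool_rot': array([ 9.89156034e-01, -1.46868441e-01, -6.53498575e-06, -2.62286045e-05]), 'contact_force': array([ 0.27653717,  0.29815128, -0.09232336]), 'torque': array([-0.00785675,  0.05012277, -0.07195511]), 'finger_force': 0.0, 'finger_gap': 85.74384132038207}
```

```bash
python3 - <<'E'
import cv2
a=cv2.imread("pics/top0.png");b=cv2.imread("pics/side0.png")
cv2.imwrite("pics/c_top.png",cv2.resize(a[120:300,230:430],None,fx=3.3,fy=3.3,interpolation=2))
cv2.imwrite("pics/c_side.png",cv2.resize(b[120:330,200:440],None,fx=2.8,fy=2.8,interpolation=2))
E
```

```text
(no output)
```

View pics/c_top.png

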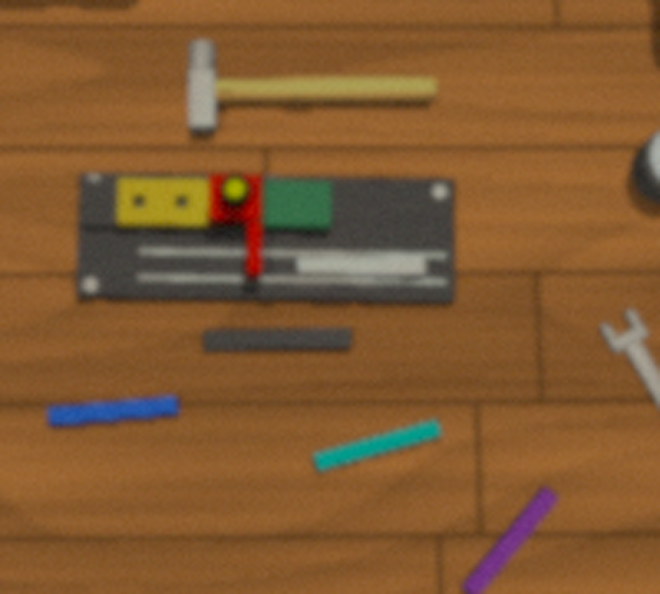

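View pics/c_side.png

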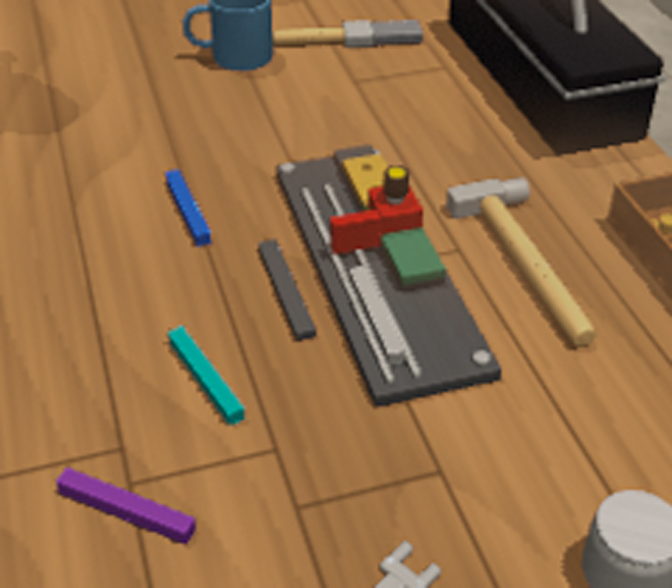

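View pics/side0.png

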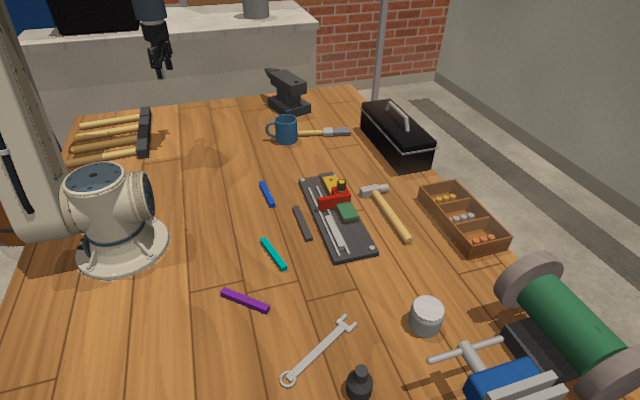

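The views show the gauge lying nearly along world y. The knob dot is at about (301,177) in the top view and (342,182) in the side view, and the bare steel bar is on the -y side of the red blade. I'll fit the gauge pose from these features next.

```bash
cat > b.py <<'E'
from h import *
from scipy.optimize import least_squares
G=np.array([[-60,180,16],[60,180,16],[60,-180,16],[-60,-180,16],[28,30,92]])
t=np.array([[80,298],[80,174],[453,180],[455,300],[235,189]])/3.3+[230,120]
s=np.array([[277,168],[374,148],[498,373],[377,400],[397,173]])/2.8+[200,120]
def W(p,g): c,q=np.cos(p[2]),np.sin(p[2]); return np.array([p[0]+c*g[0]-q*g[1],p[1]+q*g[0]+c*g[1],g[2]])
def res(p,cams): return np.concatenate([proj(c,W(p,g))-u for c,U in cams for g,u in zip(G,U)])
for cams in [[("top",t)],[("side",s)],[("top",t),("side",s)]]:
    r=least_squares(res,[556,-42,0],args=(cams,),loss="soft_l1",x_scale=[1,1,.01]); print(r.x.round(4),W(r.x,[28,30,80]).round(1)); print(res(r.x,cams).reshape(-1,2).round(1).tolist())
for n,u in [("end",[297,263]),("tail",[427,265])]: print(n,at_z("top",np.array(u)/3.3+[230,120],32).round(1))
for n,u in [("end",[360,270]),("tail",[396,356])]: print(n,at_z("side",np.array(u)/2.8+[200,120],32).round(1))
for u in [[139,201],[181,201],[235,189]]: print(at_z("top",np.array(u)/3.3+[230,120],36 if u[0]<200 else 92).round(1))
E
python3 b.py
```

```text
[ 5.572231e+02 -4.563980e+01 -1.300000e-02] [585.6 -16.   80. ]
[[-1.3, -0.0], [-0.2, 0.0], [0.4, -0.6], [0.5, 0.3], [0.2, 0.2]]
[ 5.563543e+02 -4.863860e+01 -1.700000e-02] [584.9 -19.1  80. ]
[[-1.0, -0.8], [1.0, 0.4], [2.0, -0.3], [-0.7, 0.0], [-0.3, 0.4]]
[ 5.569163e+02 -4.682040e+01 -1.460000e-02] [585.4 -17.2  80. ]
[[-0.9, -0.0], [0.2, 0.0], [0.8, -0.4], [0.8, 0.5], [0.6, 0.3], [-1.1, -1.1], [0.8, 0.0], [2.1, -1.0], [-0.6, -0.6], [-0.4, 0.0]]
end [529.2 -73.2  32. ]
tail [ 526.8 -195.5   32. ]
end [528.8 -79.5  32. ]
tail [ 522.7 -197.7   32. ]
[588.3  75.   36. ]
[588.2  35.6  36. ]
[586.2 -15.5  92. ]
```

Request:
{"api": "step_arm", "payload": {
  "gripper": [0.06, 0.06, 0.06, 0.06, 0.06, 0.06, 0.06, 0.06],
  "slide": [
    [0, 0, 0],
    [0, 0, 0],
    [0, 0, 0],
    [0.0217, 0.0268, 0],
    [0.0217, 0.0268, 0],
    [0.0217, 0.0268, 0],
    [0.0217, 0.0268, 0],
    [0.0217, 0.0268, 0]
  ],
  "yaw": [-5.35, -5.35, -5.35, 0, 0, 0, 0, 0]
}}

```text
clock: 1.57
ee_pos: [267.0, 389.3, 250.4]
tool_rot: [1.0, -0.007, 0.0, -0.0]
contact_force: [0.2, -0.0, -0.1]
finger_gap: 59.6
finger_force: 0.0
```

Request:
{"api": "step_arm", "payload": {
  "gripper": [0.06, 0.06, 0.06, 0.06, 0.06, 0.06, 0.06, 0.06],
  "slide": [
    [0.0217, 0.0268, 0],
    [0.0217, 0.0268, 0],
    [0.0217, 0.0268, 0],
    [0.0217, 0.0268, 0],
    [0.0217, 0.0268, 0],
    [0.0217, 0.0268, 0],
    [0.0217, 0.0268, 0],
    [0.0217, 0.0268, 0]
  ],
  "yaw": [0, 0, 0, 0, 0, 0, 0, 0]
}}

```text
clock: 2.23
ee_pos: [437.5, 172.2, 250.6]
tool_rot: [1.0, -0.007, 0.0, -0.0]
contact_force: [0.2, 0.8, -0.1]
finger_gap: 60.2
finger_force: 0.0
```

Request:
{"api": "step_arm", "payload": {
  "gripper": [0.06, 0.06, 0.06, 0.06, 0.06, 0.06, 0.06, 0.06],
  "slide": [
    [0.0217, 0.0268, 0.01],
    [0.0217, 0.0268, 0.015],
    [0.0217, 0.0268, 0.02],
    [0.0217, 0.0268, 0.02],
    [0.0217, 0.0268, 0.02],
    [0.0217, 0.0268, 0.015],
    [0.0217, 0.0268, 0],
    [0, 0, 0]
  ],
  "yaw": [0, 0, 0, 0, 0, 0, 0, 0]
}}

```text
clock: 2.9
ee_pos: [587.6, -20.5, 148.2]
tool_rot: [1.0, -0.009, -0.001, 0.001]
contact_force: [0.1, 0.8, 0.1]
finger_gap: 59.8
finger_force: 0.0
```

```bash
cat > c.py <<'E'
from h import *
import sys
def shot(n,bs=(130,250,270,420),bt=(130,230,250,380)):
    a=camera("side")[bs[0]:bs[1],bs[2]:bs[3]]; b=camera("top")[bt[0]:bt[1],bt[2]:bt[3]]
    f=lambda x:cv2.resize(x,(390,int(390*x.shape[0]/x.shape[1])),interpolation=2)
    a,b=f(a),f(b); h=min(a.shape[0],b.shape[0])
    cv2.imwrite(f"pics/{n}.png",np.hstack([a[:h],b[:h]])[:,:,::-1])
shot(sys.argv[1]); print(robot.sense()["ee_pos"].round(1), proj("side",[585.4,-17.2,80]),proj("side",robot.sense()["ee_pos"]))
E
python3 c.py v1
```

```text
[586.2 -17.3 149.5] [341.2115091  185.31497291] [342.64034621 164.23738698]
```

View pics/v1.png

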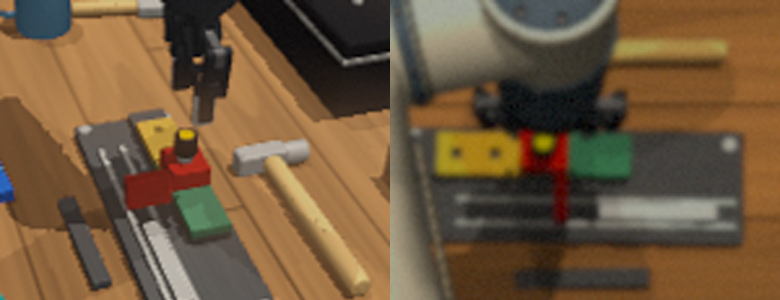

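The gripper is above the knob (dot at (185,135) in the side crop and (544,143) in the top crop). Fingers straddle it along y, so I'll go down and grip.

Request:
{"api": "step_arm", "payload": {
  "gripper": [0.06, 0.06, 0.06, 0.06, 0.06, 0.06],
  "slide": [
    [0, 0, 0.015],
    [0, 0, 0.02],
    [0, 0, 0.015],
    [0, 0, 0.01],
    [0, 0, 0.005],
    [0, 0, 0]
  ],
  "yaw": [0, 0, 0, 0, 0, 0]
}}

```text
clock: 3.5
ee_pos: [585.2, -15.5, 84.7]
tool_rot: [1.0, -0.007, -0.001, 0.0]
contact_force: [-0.1, 0.7, 0.6]
finger_gap: 60.0
finger_force: 0.0
```

Request:
{"api": "step_arm", "payload": {
  "gripper": [0.045, 0.035, 0.031, 0.029, 0.027, 0.025, 0.022, 0.022],
  "slide": [
    [0, 0, 0],
    [0, 0, 0],
    [0, 0, 0],
    [0, 0, 0],
    [0, 0, 0],
    [0, 0, 0],
    [0, 0, 0],
    [0, 0, 0]
  ],
  "yaw": [0, 0, 0, 0, 0, 0, 0, 0],
  "force": 25
}}

```text
clock: 4.17
ee_pos: [586.8, -13.6, 86.9]
tool_rot: [1.0, -0.007, 0.002, -0.002]
contact_force: [-1.9, 8.1, 6.4]
finger_gap: 24.9
finger_force: 24.2
```

Request:
{"api": "step_arm", "payload": {
  "gripper": [0.022, 0.022, 0.022, 0.022, 0.022, 0.022, 0.022, 0.022],
  "slide": [
    [0, -0.001, 0],
    [0, -0.001, 0],
    [0, 0, -0.002],
    [0, 0, -0.003],
    [0, 0, -0.003],
    [0, 0, -0.003],
    [0, 0, -0.002],
    [0, 0, 0]
  ],
  "yaw": [0, 0, 0, 0, 0, 0, 0, 0],
  "force": 35
}}

```text
clock: 4.83
ee_pos: [586.6, -14.1, 98.3]
tool_rot: [1.0, -0.007, 0.001, -0.0]
contact_force: [5.6, 0.9, -6.5]
finger_gap: 24.6
finger_force: 34.7
```

Request:
{"api": "step_arm", "payload": {
  "gripper": [0.022, 0.022, 0.022, 0.022],
  "slide": [
    [0, -0.001, 0],
    [0, -0.001, 0],
    [0, -0.001, 0],
    [0, -0.001, 0]
  ],
  "yaw": [0, 0, 0, 0]
}}

```text
clock: 5.17
ee_pos: [586.7, -10.6, 98.2]
tool_rot: [1.0, -0.007, 0.001, 0.0]
contact_force: [5.7, -1.0, -6.7]
finger_gap: 24.6
finger_force: 34.8
```

Request:
{"api": "step_arm", "payload": {
  "gripper": [0.022, 0.022, 0.022, 0.022, 0.022, 0.022, 0.022, 0.022],
  "slide": [
    [0, -0.003, 0],
    [0, -0.005, 0],
    [0, -0.006, 0],
    [0, -0.006, 0],
    [0, -0.006, 0],
    [0, -0.005, 0],
    [0, -0.004, 0],
    [0, 0, 0]
  ],
  "yaw": [0, 0, 0, 0, 0, 0, 0, 0]
}}

```text
clock: 5.83
ee_pos: [587.3, 25.2, 98.2]
tool_rot: [1.0, -0.007, 0.001, 0.0]
contact_force: [5.7, 0.9, -6.1]
finger_gap: 25.0
finger_force: 34.8
```

Request:
{"api": "step_arm", "payload": {
  "gripper": [0.022, 0.022, 0.022, 0.022, 0.04, 0.05, 0.055, 0.055],
  "slide": [
    [0, 0, 0.002],
    [0, 0, 0.002],
    [0, 0, 0],
    [0, 0, 0],
    [0, 0, 0],
    [0, 0, 0],
    [0, 0, 0],
    [0, 0, 0]
  ],
  "yaw": [0, 0, 0, 0, 0, 0, 0, 0]
}}

```text
clock: 6.5
ee_pos: [585.8, 24.6, 93.9]
tool_rot: [1.0, -0.007, -0.001, 0.0]
contact_force: [0.0, 0.3, 0.3]
finger_gap: 55.2
finger_force: 0.0
```

```bash
python3 c.py v2
```

```text
[586.1  24.7  94. ] [341.2115091  185.31497291] [336.58437697 172.84112162]
```

View pics/v2.png

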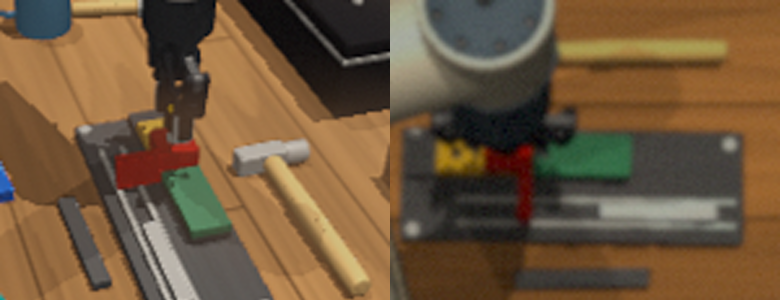

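Request:
{"api": "step_arm", "payload": {
  "gripper": [0.055, 0.055, 0.055, 0.03, 0, 0, 0, 0],
  "slide": [
    [0, 0, -0.01],
    [0, 0, -0.016],
    [0, 0, -0.016],
    [0, 0.01, 0],
    [0, 0.02, 0],
    [0, 0.018, 0],
    [0, 0, 0.015],
    [0, 0, 0.015]
  ],
  "yaw": [0, 0, 0, 0, 0, 0, 0, 0]
}}

```text
clock: 7.27
ee_pos: [586.4, -24.2, 107.4]
tool_rot: [1.0, -0.008, 0.001, -0.0]
contact_force: [-0.1, 0.3, 0.4]
finger_gap: 0.1
finger_force: 0.0
```

Request:
{"api": "step_arm", "payload": {
  "gripper": [0, 0, 0, 0, 0],
  "slide": [
    [0, 0, 0.015],
    [0, 0, 0.015],
    [0, 0, 0.008],
    [0, 0, 0.004],
    [0, 0, 0]
  ],
  "yaw": [0, 0, 0, 0, 0]
}}

```text
clock: 7.68
ee_pos: [585.7, -23.3, 64.1]
tool_rot: [1.0, -0.007, -0.0, 0.0]
contact_force: [0.6, 1.1, 0.3]
finger_gap: 0.1
finger_force: 0.0
```

Now I'll approach the block in small steps.

Request:
{"api": "step_arm", "payload": {
  "gripper": [0, 0, 0, 0, 0, 0, 0, 0],
  "slide": [
    [0, -0.001, 0],
    [0, -0.001, 0],
    [0, -0.001, 0],
    [0, -0.001, 0],
    [0, -0.001, 0],
    [0, -0.001, 0],
    [0, -0.001, 0],
    [0, -0.001, 0]
  ],
  "yaw": [0, 0, 0, 0, 0, 0, 0, 0]
}}

```text
clock: 8.35
ee_pos: [587.0, -15.9, 65.9]
tool_rot: [1.0, -0.007, 0.001, 0.001]
contact_force: [1.5, -7.8, 5.7]
finger_gap: -0.2
finger_force: 0.0
```

Request:
{"api": "step_arm", "payload": {
  "gripper": [0, 0, 0, 0, 0],
  "slide": [
    [0, -0.001, 0],
    [0, -0.001, 0],
    [0, -0.001, 0],
    [0, -0.001, 0],
    [0, 0, 0]
  ],
  "yaw": [0, 0, 0, 0, 0]
}}

```text
clock: 8.77
ee_pos: [587.1, -12.4, 66.0]
tool_rot: [1.0, -0.007, 0.001, 0.001]
contact_force: [2.3, -8.5, 6.2]
finger_gap: -0.3
finger_force: 0.0
```

```bash
cat > d.py <<'E'
from h import *
from scipy.optimize import least_squares
def dot(im):
    r,g,b=[im[:,:,i].astype(int) for i in range(3)]
    m=((r>130)&(g>130)&(b<70)&(abs(r-g)<45)).astype(np.uint8)
    m[:150]=0;m[230:]=0;m[:,:310]=0;m[:,370:]=0
    n,l,s,c=cv2.connectedComponentsWithStats(m); return [(s[i,4],c[i].round(1).tolist()) for i in range(1,n)],m
def blade(im):  # red mask: left extreme and bottom centroid
    r,g,b=[im[:,:,i].astype(int) for i in range(3)]; m=(r>90)&(g<45)&(b<50)
    m[:150]=0;m[240:]=0;m[:,:300]=0;m[:,380:]=0
    y,x=np.where(m); return len(x),x.min(),x.mean().round(2),y.mean().round(2),y.max()
if __name__=="__main__":
    for im in [cv2.imread("pics/side0.png")[:,:,::-1],camera("side")]:
        print(dot(im)[0],blade(im))
    im0=cv2.imread("pics/side0.png")[:,:,::-1]
    cv2.imwrite("pics/v3.png",cv2.resize(camera("side")[150:230,290:390],None,fx=7,fy=7,interpolation=2)[:,:,::-1])
    for t in (0,40,50): 
        for l in (0,8.5): print(t,l,proj("side",[586+.0146*t,-14.5+t,92+l]).round(1))
E
python3 d.py
```

```text
[(np.int32(127), [330.4, 181.4]), (np.int32(16), [341.2, 181.0])] (345, np.int64(318), np.float64(332.68), np.float64(199.87), np.int64(209))
[(np.int32(21), [326.0, 178.0])] (286, np.int64(314), np.float64(324.94), np.float64(191.19), np.int64(200))
0 0 [341.3 181.2]
0 8.5 [341.4 178.7]
40 0 [336.6 173.3]
40 8.5 [336.8 170.8]
50 0 [335.5 171.3]
50 8.5 [335.6 168.9]
```

View pics/v3.png

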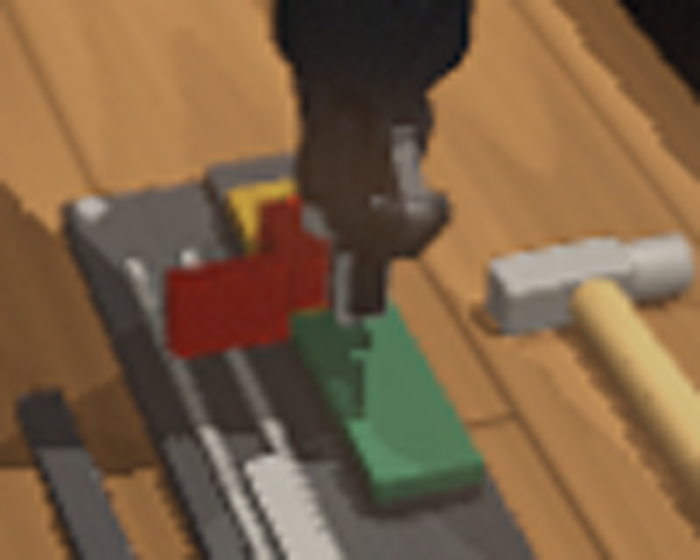

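The finger is pushing the block's near face (crop about (330,270)). The blade's bottom edge has moved up about 9 px, so travel is around 44 mm. I'll creep forward and watch the force.

Request:
{"api": "step_arm", "payload": {
  "gripper": [0, 0, 0, 0],
  "slide": [
    [0, -0.0005, 0],
    [0, -0.0005, 0],
    [0, -0.0005, 0],
    [0, -0.0005, 0]
  ],
  "yaw": [0, 0, 0, 0]
}}

```text
clock: 9.2
ee_pos: [585.9, -8.8, 64.3]
tool_rot: [1.0, -0.007, -0.0, -0.0]
contact_force: [0.6, -3.2, 1.4]
finger_gap: -0.4
finger_force: 0.0
```

Request:
{"api": "step_arm", "payload": {
  "gripper": [0, 0, 0, 0],
  "slide": [
    [0, -0.0005, 0],
    [0, -0.0005, 0],
    [0, -0.0005, 0],
    [0, -0.0005, 0]
  ],
  "yaw": [0, 0, 0, 0]
}}

```text
clock: 9.53
ee_pos: [585.6, -6.5, 63.8]
tool_rot: [1.0, -0.007, -0.001, -0.0]
contact_force: [0.2, 0.6, 0.3]
finger_gap: -0.2
finger_force: 0.0
```

Request:
{"api": "step_arm", "payload": {
  "gripper": [0, 0],
  "slide": [
    [0, -0.0005, 0],
    [0, -0.0005, 0]
  ],
  "yaw": [0, 0]
}}

```text
clock: 9.7
ee_pos: [585.8, -5.8, 64.1]
tool_rot: [1.0, -0.007, -0.0, -0.0]
contact_force: [0.5, -0.4, 0.2]
finger_gap: 0.3
finger_force: 0.0
```

Request:
{"api": "step_arm", "payload": {
  "gripper": [0, 0],
  "slide": [
    [0, -0.0005, 0],
    [0, 0, 0]
  ],
  "yaw": [0, 0]
}}

```text
clock: 9.87
ee_pos: [586.0, -5.4, 64.2]
tool_rot: [1.0, -0.007, -0.0, -0.0]
contact_force: [-0.1, 0.1, -0.6]
finger_gap: 0.4
finger_force: 0.0
```

Request:
{"api": "step_arm", "payload": {
  "gripper": [0, 0, 0],
  "slide": [
    [0, -0.0005, 0],
    [0, -0.0005, 0],
    [0, 0, 0]
  ],
  "yaw": [0, 0, 0]
}}

```text
clock: 10.12
ee_pos: [586.1, -4.5, 64.3]
tool_rot: [1.0, -0.007, 0.0, 0.0]
contact_force: [-0.3, -0.8, 0.4]
finger_gap: 0.2
finger_force: 0.1
```

Request:
{"api": "step_arm", "payload": {
  "gripper": [0, 0, 0],
  "slide": [
    [0, -0.0005, 0],
    [0, -0.0005, 0],
    [0, 0, 0]
  ],
  "yaw": [0, 0, 0]
}}

```text
clock: 10.37
ee_pos: [586.1, -3.5, 64.3]
tool_rot: [1.0, -0.007, -0.0, 0.0]
contact_force: [0.2, 0.1, 0.3]
finger_gap: -0.2
finger_force: 0.2
```

```bash
cat > e.py <<'E'
from h import *
from d import blade
im=camera("side"); print(blade(im))
t=camera("top"); r,g,b=[t[:,:,i].astype(int) for i in range(3)]; m=(r>110)&(g<50)&(b<50); m[:,:250]=0;m[:,380:]=0;m[:150]=0;m[240:]=0
y,x=np.where(m); k=y>y.max()-9; print("top blade",len(x),x[k].mean(),y.max())
t=cv2.imread("pics/top0.png")[:,:,::-1]; r,g,b=[t[:,:,i].astype(int) for i in range(3)]; m=(r>110)&(g<50)&(b<50); m[:,:250]=0;m[:,380:]=0;m[:150]=0;m[240:]=0
y,x=np.where(m); k=y>y.max()-9; print("top0 blade",len(x),x[k].mean(),y.max(), "px/mm",(proj("top",[530,50,50])-proj("top",[530,0,50]))/50)
E
python3 e.py
```

```text
(271, np.int64(314), np.float64(324.06), np.float64(189.94), np.int64(199))
top blade 7 277.7142857142857 181
top0 blade 175 306.6216216216216 202 px/mm [-0.32849358  0.00122368]
```

Request:
{"api": "step_arm", "payload": {
  "gripper": [0, 0, 0],
  "slide": [
    [0, -0.0005, 0],
    [0, -0.0005, 0],
    [0, 0, 0]
  ],
  "yaw": [0, 0, 0]
}}

```text
clock: 10.72
ee_pos: [586.1, -2.5, 64.3]
tool_rot: [1.0, -0.007, -0.0, 0.0]
contact_force: [-0.5, -0.5, 0.8]
finger_gap: 0.0
finger_force: 0.2
```

Request:
{"api": "step_arm", "payload": {
  "gripper": [0, 0, 0],
  "slide": [
    [0, -0.0005, 0],
    [0, -0.0005, 0],
    [0, 0, 0]
  ],
  "yaw": [0, 0, 0]
}}

```text
clock: 10.97
ee_pos: [586.1, -1.6, 64.3]
tool_rot: [1.0, -0.007, 0.0, 0.0]
contact_force: [0.4, -1.3, -0.3]
finger_gap: 0.2
finger_force: 0.4
```

Request:
{"api": "step_arm", "payload": {
  "gripper": [0, 0, 0],
  "slide": [
    [0, -0.0005, 0],
    [0, -0.0005, 0],
    [0, 0, 0]
  ],
  "yaw": [0, 0, 0]
}}

```text
clock: 11.22
ee_pos: [586.1, -0.8, 64.5]
tool_rot: [1.0, -0.007, 0.0, 0.0]
contact_force: [-0.3, -2.5, 2.1]
finger_gap: 0.2
finger_force: 1.1
```

Request:
{"api": "step_arm", "payload": {
  "gripper": [0, 0],
  "slide": [
    [0, -0.0005, 0],
    [0, 0, 0]
  ],
  "yaw": [0, 0]
}}

```text
clock: 11.38
ee_pos: [586.3, -0.4, 64.8]
tool_rot: [1.0, -0.007, 0.0, 0.0]
contact_force: [-1.0, -4.6, 4.6]
finger_gap: -0.1
finger_force: 2.5
```

Request:
{"api": "step_arm", "payload": {
  "gripper": [0, 0],
  "slide": [
    [0, -0.0005, 0],
    [0, 0, 0]
  ],
  "yaw": [0, 0]
}}

```text
clock: 11.55
ee_pos: [586.4, -0.2, 64.9]
tool_rot: [1.0, -0.007, 0.0, 0.001]
contact_force: [-1.0, -6.7, 4.2]
finger_gap: 0.1
finger_force: 2.8
```

Request:
{"api": "step_arm", "payload": {
  "gripper": [0, 0, 0, 0, 0, 0],
  "slide": [
    [0, 0.006, 0],
    [0, 0.02, 0],
    [0, 0.03, -0.03],
    [0, 0.04, -0.01],
    [0, 0.04, 0],
    [0, 0, 0]
  ],
  "yaw": [0, 0, 0, 0, 0, 0]
}}

```text
clock: 12.05
ee_pos: [584.0, -140.1, 104.2]
tool_rot: [1.0, -0.01, 0.001, -0.0]
contact_force: [-0.8, 0.5, 0.8]
finger_gap: 0.1
finger_force: 0.0
```

```bash
cat >> e.py <<'E'
cv2.imwrite("pics/v4.png",np.hstack([cv2.resize(x,None,fx=6,fy=6,interpolation=2) for x in (cv2.imread("pics/side0.png")[160:230,300:365,::-1],im[150:220,300:365])])[:,:,::-1])
from d import dot
print(dot(im)[0])
E
python3 e.py
```

```text
(264, np.int64(313), np.float64(325.76), np.float64(190.54), np.int64(198))Traceback (most recent call last):
  File "e.py", line 5, in <module>
    y,x=np.where(m); k=y>y.max()-9; print("top blade",len(x),x[k].mean(),y.max())
                         ~~~~~^^
    return umr_maximum(a, axis, None, out, keepdims, initial, where)
ValueError: zero-size array to reduction operation maximum which has no identity
```

```bash
sed -i '/^t=/d;/^y,x=/d' e.py; python3 e.py
```

```text
(265, np.int64(313), np.float64(325.93), np.float64(190.47), np.int64(198))
[(np.int32(16), [335.5, 170.9]), (np.int32(7), [324.3, 178.9]), (np.int32(25), [337.9, 192.1])]
```

View pics/v4.png

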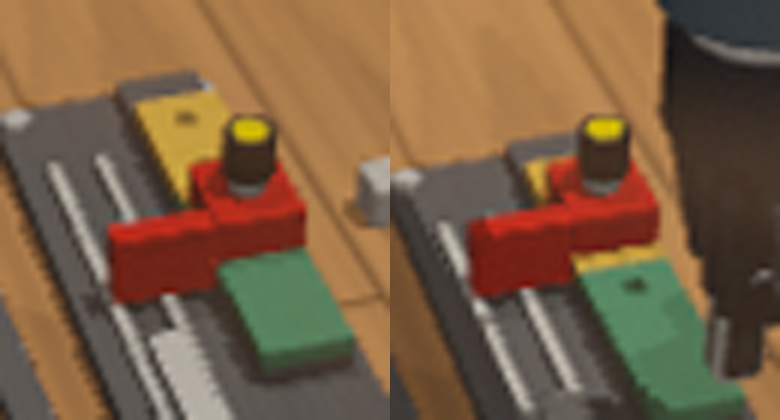

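Right side of the crop: the knob sits at the same height over the block as at the start. The dot at (335.5,170.9) fits about 51 mm travel with zero lift, so the pin is home in the next hole. Next is the bar.

Request:
{"api": "step_arm", "payload": {
  "gripper": [0, 0, 0, 0, 0, 0, 0, 0],
  "slide": [
    [-0.015, 0.025, 0],
    [-0.02, 0.03, 0],
    [-0.015, 0.025, 0],
    [-0.008, 0.016, 0],
    [0, 0, 0.02],
    [0, 0, 0.02],
    [0, 0, 0.01],
    [0, 0, 0]
  ],
  "yaw": [0, 0, 0, 0, 0, 0, 0, 0]
}}

```text
clock: 12.87
ee_pos: [523.2, -228.4, 50.9]
tool_rot: [1.0, -0.007, -0.003, -0.001]
contact_force: [-0.6, 0.4, 0.5]
finger_gap: 0.2
finger_force: 0.0
```

```bash
python3 - <<'E'
from h import *
a=camera("side")[190:280,290:400]; print(robot.sense()["ee_pos"].round(1))
cv2.imwrite("pics/v5.png",cv2.resize(a,None,fx=6,fy=6,interpolation=2)[:,:,::-1])
E
```

```text
[ 524.3 -228.9   52.7]
```

View pics/v5.png

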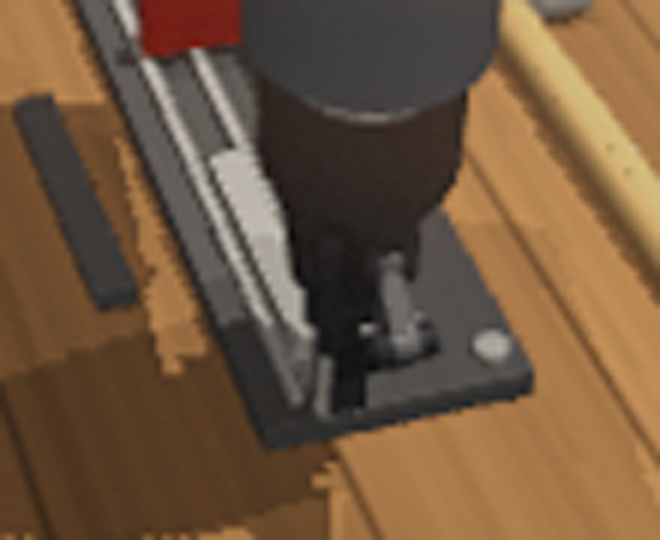

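```bash
python3 - <<'E'
from h import *
c=lambda P:((proj("side",P)-[290,190])*6).round(0)
for P in [[524,-241,34],[524,-229,34],[524,-214,34],[524.5,-196,32],[528,-75,32],[556.9-60-2.6,-46-180,16],[556.9+60-2.6,-46-181,16],[525,-216,16]]: print(P,c(P))
E
```

```text
[524, -241, 34] [349. 414.]
[524, -229, 34] [339. 393.]
[524, -214, 34] [326. 366.]
[524.5, -196, 32] [311. 339.]
[528, -75, 32] [227. 153.]
[494.29999999999995, -226, 16] [265. 434.]
[614.3, -227, 16] [539. 372.]
[525, -216, 16] [327. 400.]
```

Fingertip centre is near crop (345,400), in line with the bar tail near (302,335) to within about 3 mm. I'll shift 2 mm in -x, go down and push.

Request:
{"api": "step_arm", "payload": {
  "gripper": [0, 0, 0, 0, 0, 0, 0, 0],
  "slide": [
    [-0.002, 0, 0.004],
    [0, 0, 0.0045],
    [0, 0, 0],
    [0, -0.004, 0],
    [0, -0.004, 0],
    [0, -0.003, 0],
    [0, -0.003, 0],
    [0, -0.003, 0]
  ],
  "yaw": [0, 0, 0, 0, 0, 0, 0, 0]
}}

```text
clock: 13.58
ee_pos: [523.1, -212.7, 45.5]
tool_rot: [1.0, -0.007, 0.0, 0.0]
contact_force: [0.2, 0.5, 0.3]
finger_gap: -0.2
finger_force: 0.0
```

Request:
{"api": "step_arm", "payload": {
  "gripper": [0, 0, 0, 0, 0, 0, 0, 0],
  "slide": [
    [0, -0.003, 0],
    [0, -0.003, 0],
    [0, -0.003, 0],
    [0, -0.003, 0],
    [0, -0.003, 0],
    [0, -0.003, 0],
    [0, -0.003, 0],
    [0, -0.003, 0]
  ],
  "yaw": [0, 0, 0, 0, 0, 0, 0, 0]
}}

```text
clock: 14.25
ee_pos: [523.3, -189.0, 45.2]
tool_rot: [1.0, -0.007, -0.0, 0.0]
contact_force: [1.1, -1.1, -0.1]
finger_gap: 0.1
finger_force: 0.6
```

Request:
{"api": "step_arm", "payload": {
  "gripper": [0, 0, 0, 0, 0, 0, 0, 0],
  "slide": [
    [0, -0.003, 0],
    [0, -0.003, 0],
    [0, -0.003, 0],
    [0, -0.003, 0],
    [0, -0.003, 0],
    [0, -0.003, 0],
    [0, -0.003, 0],
    [0, -0.003, 0]
  ],
  "yaw": [0, 0, 0, 0, 0, 0, 0, 0]
}}

```text
clock: 14.92
ee_pos: [523.7, -164.8, 45.3]
tool_rot: [1.0, -0.007, -0.0, -0.0]
contact_force: [-0.1, -0.9, -1.2]
finger_gap: -0.0
finger_force: 0.6
```

Request:
{"api": "step_arm", "payload": {
  "gripper": [0, 0, 0, 0, 0, 0, 0, 0],
  "slide": [
    [0, -0.003, 0],
    [0, -0.003, 0],
    [0, -0.003, 0],
    [0, -0.002, 0],
    [0, -0.002, 0],
    [0, -0.002, 0],
    [0, -0.002, 0],
    [0, -0.002, 0]
  ],
  "yaw": [0, 0, 0, 0, 0, 0, 0, 0]
}}

```text
clock: 15.58
ee_pos: [523.9, -145.9, 45.2]
tool_rot: [1.0, -0.007, -0.0, 0.0]
contact_force: [0.5, -0.8, 0.4]
finger_gap: -0.2
finger_force: 0.6
```

Request:
{"api": "step_arm", "payload": {
  "gripper": [0, 0, 0, 0, 0, 0, 0, 0],
  "slide": [
    [0, -0.0015, 0],
    [0, -0.0015, 0],
    [0, -0.0015, 0],
    [0, -0.001, 0],
    [0, -0.001, 0],
    [0, -0.001, 0],
    [0, -0.001, 0],
    [0, -0.001, 0]
  ],
  "yaw": [0, 0, 0, 0, 0, 0, 0, 0]
}}

```text
clock: 16.25
ee_pos: [524.1, -136.5, 45.2]
tool_rot: [1.0, -0.007, 0.0, -0.0]
contact_force: [0.1, -0.7, -0.3]
finger_gap: -0.3
finger_force: 0.6
```

Request:
{"api": "step_arm", "payload": {
  "gripper": [0, 0, 0, 0, 0],
  "slide": [
    [0, -0.001, 0],
    [0, -0.001, 0],
    [0, -0.001, 0],
    [0, -0.001, 0],
    [0, -0.0005, 0]
  ],
  "yaw": [0, 0, 0, 0, 0]
}}

```text
clock: 16.67
ee_pos: [524.1, -131.9, 45.2]
tool_rot: [1.0, -0.007, -0.0, -0.0]
contact_force: [0.7, -1.3, -0.3]
finger_gap: -0.2
finger_force: 0.5
```

Request:
{"api": "step_arm", "payload": {
  "gripper": [0, 0, 0, 0],
  "slide": [
    [0, -0.0007, 0],
    [0, -0.0007, 0],
    [0, -0.0007, 0],
    [0, -0.0007, 0]
  ],
  "yaw": [0, 0, 0, 0]
}}

```text
clock: 17.0
ee_pos: [524.2, -129.3, 45.2]
tool_rot: [1.0, -0.007, -0.0, 0.0]
contact_force: [0.7, -0.8, -0.5]
finger_gap: -0.1
finger_force: 0.5
```

Request:
{"api": "step_arm", "payload": {
  "gripper": [0, 0, 0, 0],
  "slide": [
    [0, -0.0006, 0],
    [0, -0.0006, 0],
    [0, -0.0006, 0],
    [0, -0.0006, 0]
  ],
  "yaw": [0, 0, 0, 0]
}}

```text
clock: 17.33
ee_pos: [524.3, -126.8, 45.3]
tool_rot: [1.0, -0.007, 0.0, -0.0]
contact_force: [-0.1, -1.5, 0.0]
finger_gap: -0.3
finger_force: 0.5
```

Request:
{"api": "step_arm", "payload": {
  "gripper": [0, 0, 0, 0],
  "slide": [
    [0, -0.0006, 0],
    [0, -0.0006, 0],
    [0, -0.0006, 0],
    [0, -0.0006, 0]
  ],
  "yaw": [0, 0, 0, 0]
}}

```text
clock: 17.67
ee_pos: [524.3, -124.4, 45.2]
tool_rot: [1.0, -0.007, -0.0, 0.0]
contact_force: [0.0, -2.2, -1.2]
finger_gap: -0.0
finger_force: 0.5
```

Request:
{"api": "step_arm", "payload": {
  "gripper": [0, 0, 0, 0],
  "slide": [
    [0, -0.0006, 0],
    [0, -0.0006, 0],
    [0, -0.0006, 0],
    [0, -0.0006, 0]
  ],
  "yaw": [0, 0, 0, 0]
}}

```text
clock: 18.0
ee_pos: [524.3, -122.0, 45.2]
tool_rot: [1.0, -0.007, 0.0, -0.0]
contact_force: [0.0, -1.7, 0.2]
finger_gap: 0.0
finger_force: 0.5
```

Request:
{"api": "step_arm", "payload": {
  "gripper": [0, 0, 0, 0],
  "slide": [
    [0, -0.0006, 0],
    [0, -0.0006, 0],
    [0, -0.0006, 0],
    [0, -0.0006, 0]
  ],
  "yaw": [0, 0, 0, 0]
}}

```text
clock: 18.33
ee_pos: [524.3, -119.7, 45.2]
tool_rot: [1.0, -0.007, -0.0, 0.0]
contact_force: [0.3, -0.8, -0.8]
finger_gap: 0.0
finger_force: 0.5
```

```bash
python3 - <<'E'
from h import *
a=camera("side")[160:250,290:400]; print(robot.sense()["ee_pos"].round(1))
cv2.imwrite("pics/v6.png",cv2.resize(a,None,fx=6,fy=6,interpolation=2)[:,:,::-1])
E
```

```text
[ 524.3 -119.5   45.2]
```

View pics/v6.png

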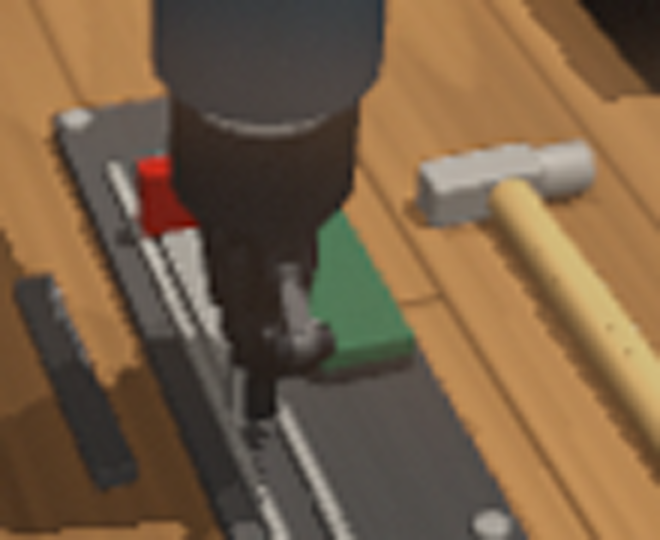

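The bar's leading end at crop (180,232) is almost at the blade's lower edge.

Request:
{"api": "step_arm", "payload": {
  "gripper": [0, 0, 0],
  "slide": [
    [0, -0.0005, 0],
    [0, -0.0005, 0],
    [0, -0.0005, 0]
  ],
  "yaw": [0, 0, 0]
}}

```text
clock: 18.63
ee_pos: [524.4, -118.2, 45.3]
tool_rot: [1.0, -0.007, 0.0, 0.0]
contact_force: [-0.5, -1.3, 0.0]
finger_gap: 0.1
finger_force: 0.5
```

Request:
{"api": "step_arm", "payload": {
  "gripper": [0, 0, 0],
  "slide": [
    [0, -0.0005, 0],
    [0, -0.0005, 0],
    [0, -0.0005, 0]
  ],
  "yaw": [0, 0, 0]
}}

```text
clock: 18.88
ee_pos: [524.4, -116.7, 45.2]
tool_rot: [1.0, -0.007, -0.0, 0.0]
contact_force: [0.7, -1.0, 0.0]
finger_gap: 0.2
finger_force: 0.5
```

Request:
{"api": "step_arm", "payload": {
  "gripper": [0, 0, 0, 0],
  "slide": [
    [0, -0.0005, 0],
    [0, -0.0005, 0],
    [0, -0.0005, 0],
    [0, -0.0005, 0]
  ],
  "yaw": [0, 0, 0, 0]
}}

```text
clock: 19.22
ee_pos: [524.4, -114.6, 45.3]
tool_rot: [1.0, -0.007, 0.0, -0.0]
contact_force: [0.6, -1.1, -0.5]
finger_gap: -0.1
finger_force: 0.5
```

Request:
{"api": "step_arm", "payload": {
  "gripper": [0, 0, 0, 0],
  "slide": [
    [0, -0.0005, 0],
    [0, -0.0005, 0],
    [0, -0.0005, 0],
    [0, -0.0005, 0]
  ],
  "yaw": [0, 0, 0, 0]
}}

```text
clock: 19.55
ee_pos: [524.4, -112.7, 45.3]
tool_rot: [1.0, -0.007, 0.0, -0.0]
contact_force: [0.5, -1.3, -0.6]
finger_gap: 0.2
finger_force: 0.5
```

```bash
cat > f.py <<'E'
from h import *
from d import blade
im=camera("side"); print(blade(im))
# column profile down across blade lower edge at bar columns
for c in (319,320,321): print(c,[tuple(int(v) for v in im[r,c]) for r in range(192,206)])
for n,z in (("bar_end",24),("stop_face",24),("bar_mid",24)):
    for r in finder.place_of("side",n)[:4]: print(n,round(r["score"],2),np.round(r["pixel"],1),at_z("side",r["pixel"],z).round(1))
E
python3 f.py
```

```text
(56, np.int64(313), np.float64(316.0), np.float64(192.45), np.int64(198))
319 [(83, 31, 25), (114, 31, 22), (117, 31, 22), (115, 26, 19), (121, 44, 36), (161, 154, 144), (169, 165, 156), (168, 162, 153), (167, 161, 152), (168, 162, 153), (172, 165, 156), (160, 153, 144), (168, 161, 152), (120, 114, 107)]
320 [(48, 34, 31), (82, 32, 28), (114, 31, 22), (117, 27, 17), (135, 82, 74), (166, 158, 148), (170, 166, 157), (170, 164, 155), (170, 164, 154), (168, 162, 153), (169, 162, 153), (168, 162, 153), (173, 167, 159), (160, 154, 145)]
321 [(40, 34, 30), (47, 34, 29), (82, 30, 22), (90, 29, 20), (108, 53, 45), (148, 117, 108), (179, 170, 160), (177, 172, 162), (173, 167, 158), (172, 166, 157), (171, 165, 157), (170, 163, 154), (169, 163, 154), (169, 162, 153)]
bar_end 0.76 [262.3 237.7] [ 343.4 -100.    24. ]
bar_end 0.67 [316.9 202.3] [519.4  -3.1  24. ]
bar_end 0.62 [260.4 179.2] [386.3 155.1  24. ]
stop_face 0.49 [316.7 198.3] [524.3  14.6  24. ]
bar_mid 0.65 [240.7 303.9] [ 260.8 -286.7   24. ]
bar_mid 0.58 [322.3 212.1] [521.  -48.6  24. ]
bar_mid 0.48 [267.1 193. ] [392.3  80.7  24. ]
```

Request:
{"api": "step_arm", "payload": {
  "gripper": [0, 0, 0, 0],
  "slide": [
    [0, -0.0005, 0],
    [0, -0.0005, 0],
    [0, -0.0005, 0],
    [0, -0.0005, 0]
  ],
  "yaw": [0, 0, 0, 0]
}}

```text
clock: 20.08
ee_pos: [524.5, -110.7, 45.3]
tool_rot: [1.0, -0.007, 0.0, 0.0]
contact_force: [1.1, -1.9, -1.6]
finger_gap: -0.4
finger_force: 0.6
```

Request:
{"api": "step_arm", "payload": {
  "gripper": [0, 0, 0, 0],
  "slide": [
    [0, -0.0005, 0],
    [0, -0.0005, 0],
    [0, -0.0005, 0],
    [0, -0.0005, 0]
  ],
  "yaw": [0, 0, 0, 0]
}}

```text
clock: 20.42
ee_pos: [524.3, -109.6, 45.3]
tool_rot: [1.0, -0.007, -0.0, 0.001]
contact_force: [-0.7, -8.3, -0.7]
finger_gap: 0.4
finger_force: 3.9
```

Bar is against the stop: the force jumped to 8 N. Backing off.

Request:
{"api": "step_arm", "payload": {
  "gripper": [0, 0, 0, 0, 0, 0, 0, 0],
  "slide": [
    [0, 0.001, 0],
    [0, 0.002, 0],
    [0, 0.01, 0],
    [0, 0.01, -0.01],
    [0, 0.02, -0.03],
    [-0.03, 0.02, -0.03],
    [-0.035, 0.01, -0.02],
    [-0.035, 0, -0.02]
  ],
  "yaw": [0, 0, 0, 0, 0, 0, 0, 0]
}}

```text
clock: 21.08
ee_pos: [426.0, -179.6, 152.8]
tool_rot: [1.0, -0.008, 0.0, 0.0]
contact_force: [-1.4, -0.6, 1.1]
finger_gap: 0.1
finger_force: 0.0
```

Request:
{"api": "step_arm", "payload": {
  "gripper": [0, 0, 0, 0, 0],
  "slide": [
    [-0.035, 0, -0.02],
    [-0.03, 0, -0.02],
    [-0.01, 0, -0.01],
    [0, 0, 0],
    [0, 0, 0]
  ],
  "yaw": [0, 0, 0, 0, 0]
}}

```text
clock: 21.5
ee_pos: [352.1, -177.1, 202.6]
tool_rot: [1.0, -0.008, 0.001, -0.0]
contact_force: [-0.0, -0.1, -0.5]
finger_gap: -0.1
finger_force: 0.0
```

```bash
python3 - <<'E'
from h import *
from d import dot,blade
im=camera("side"); print(dot(im)[0],blade(im),robot.sense()["contact_force"])
cv2.imwrite("pics/v7.png",np.hstack([cv2.resize(x,None,fx=6,fy=6,interpolation=2) for x in (cv2.imread("pics/side0.png")[160:230,300:365,::-1],im[150:220,300:365])])[:,:,::-1])
for t in (50,52,55):
    for l in (0,2,8.5): print(t,l,proj("side",[586+.0146*t,-14.5+t,92+l]).round(1))
E
```

```text
[(np.int32(16), [335.5, 170.9]), (np.int32(1), [325.0, 177.0]), (np.int32(4), [323.5, 179.5]), (np.int32(25), [337.9, 192.1])] (203, np.int64(313), np.float64(325.34), np.float64(191.07), np.int64(198)) [ 0.02504664 -0.05587206 -0.76462446]
50 0 [335.5 171.3]
50 2 [335.6 170.7]
50 8.5 [335.6 168.9]
52 0 [335.3 170.9]
52 2 [335.3 170.4]
52 8.5 [335.4 168.5]
55 0 [335.  170.4]
55 2 [335.  169.8]
55 8.5 [335.1 167.9]
```

View pics/v7.png

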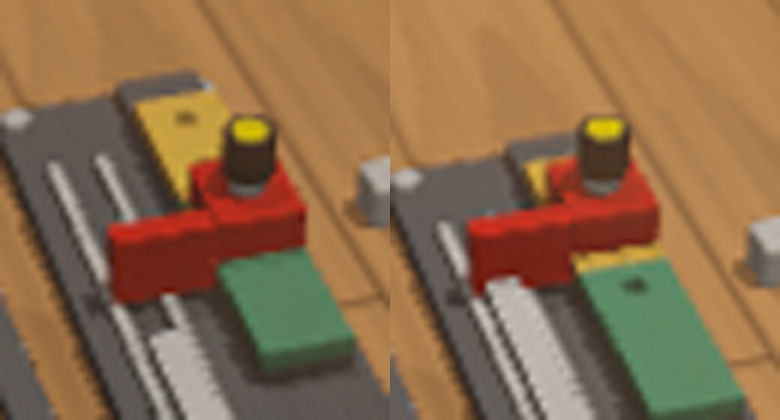

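The final view shows the bar end against the blade at crop (505,283) and the knob home at (603,130). The stop did not shift under the bar push.

```bash
python3 -c "
from station import robot
print(robot.close_job())"
```

```text
the job is handed in; nothing more can be done
None
```

I moved the stop to the next hole (about 52 mm of travel) and the side camera shows the pin down. The steel bar was then pushed gently until it rested against the stop, the arm backed clear touching nothing else, and the job was handed in at about 21.5 s (no verdict was returned).

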